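# Swap the gift jars at the tying stand and hold the slim one for tying

### The arm

A 6-joint arm with a two-finger parallel gripper is mounted at the origin on a cart in front of the work surface, level with it; the furniture and walls round the work are solid. World frame = base frame: x ahead of the robot, y to its left, z up, the work surface at z = 0. Lengths are in m, angles in rad, forces in N, time in s.
With the tool pointing down it reaches from about 0.25 to 0.725 m from the base axis. Payload 4 kg.
Tool frame: the origin (TCP) lies midway between the tips of the shut fingers; the grasp point (between the pads) lies 19 mm behind it; z points along the fingers, x is the direction in which the jaws open and shut, and the axes are right-handed (so a half turn about z gives the same grasp; the last joint's range is limited). The gripper opens to 85 mm and grips with 20 to 120 N. Pads are 22 mm wide; open, the fingers measure 114 mm over their backs; the gripper's body (76 mm by 85 mm) begins 54 mm behind the grasp point. The pads swing forward as they close: fully open they stand 13 mm farther back than shut.
Start: joints at [1.314, 0.241, 0.005, 1.335, 0, 1.571], TCP at [0.127, 0.484, 0.231] pointing down, gripper open.
Joint ranges: [-2.72, 2.72], [-1.05, 1.87], [-1.09, 1.28], [-1.99, 2.15], [-1.42, 1.44], [-3.14, 3.14]. Speed limits (rad/s): [2.79, 2.79, 3.14, 3.14, 3.14, 3.14].

### API

Orientations are given as a unit quaternion [x, y, z, w].
In Python, from workcell import bot, vision, ticket gives the robot as it stands.
- The arm moves only by the tool play_rows, never from a script. Its argument "deltas" is one flat list of numbers, 5 for each row, row after row: the opening, from 0 (shut) to 1 (fully open), then the shift along the tool's x, y, z in units of 60 mm (1.0 is 60 mm), then the turn about the tool's z in degrees. A call has 1 to 12 rows; each row shifts and turns the pose as measured when the row begins, along the tool's axes as they then stand; what a row does not reach is not made up. A row lasts 1/8 s, in which the tool goes at most 62.5 mm and 10.7 degrees, less where a joint would pass 70% of its speed; a pose out of reach is approached as far as the arm can. A call is refused whole if a number of a shift passes 1 or a number of a turn 10.7, either way. A call with a gripper value outside its range is refused whole. The fingers move at their own pace and stop on an object; the grip force is fixed at half the most. Time passes only in rows, so rows that do not move let the fingers close. It gives the time, the measured TCP pose, the force and the opening at its end, in the units of the state.
- bot.get_obs(): the state, without advancing time (a new reading comes with each control period).
- vision.camera(name): name is "scene" or "side" or "wrist"; returns a dict with "color" (400x640x3 uint8, blue, green, red), "intrinsics" (3x3 intrinsics, pixels), "rvec" (rotation vector, rad) and "tvec" (3), from world to camera coordinates, as OpenCV has them. Camera axes: x right, y down, z forward; pixel columns grow to the right and rows downward; lengths in m; the calibration is good to about 2 mm. A picture is of the moment at which its call begins. There is no depth.
- ticket.job_done(): hands the job in, once; it reports no verdict.
The state is a dict: "clock": time; "joint_pos": joint angles; "joint_vel": joint speeds; "tau": joint torques, N m; "eef_pos": TCP position; "tool_rot": TCP orientation; "ft_force": force on the tool from outside, world axes, zero at the start; "ft_torque": the same for the moment, N m; "grip_width": finger opening in m.
Only numpy, scipy, OpenCV 4.12 (cv2) and the standard library are available. Lean on these libraries where they do the work, as an engineer would, in place of code of your own. Each camera call takes 0.05 s, during which the arm holds its last target. There are 200 camera calls.

### The job

The wide jar in the wooden tying stand is finished and the slim jar waiting on the round cork coaster is next: swap them, so that the wide jar stands upright wholly on the coaster, let go, and the slim jar stands upright on the stand's board in front of the sprung pad. Then, gripping the slim jar, press it steadily against the middle of the pad until the pad's face is level with the front ends of the two low side blocks (about 12 N, never to the end of the pad's travel), and finish while still holding and pressing it there, so that I can tie its ribbon. Do not tip either jar over, and leave the other things on the table where they are.

Things in the scene. Friction and masses are not known exactly. Their poses are not given: they have to be found in the camera images.
- slim_jar: slim glass spice jar with a black cap, loose, a plain cylinder 41 mm in diameter and 105 mm tall, about 0.11 kg; starts on the coaster. Origin: centre of its underside; z up
- wide_jar: wide glass jar with a green lid, loose, round, 65 mm in diameter and 114 mm tall, about 0.4 kg; starts on the board of the stand. Origin: centre of its underside; z up
- coaster: round flat cork coaster, 100 mm in diameter, 6 mm thick, fixed to the table. Origin: centre of its underside (its top is 6 mm higher)
- tying_stand: pale wooden stand, fixed: a flat board 12 mm thick, 120 mm wide, x = -75 to +130 mm in its frame; at the far end a back post (44 mm wide, top at z = 97 mm, front at x = 104 mm) behind the sprung pad. Origin: on the table under the seat's middle; x points along the board to the pad (the pressing direction), z up; the pad's middle is at y = 0
- pad (a joint): how far the sprung pad is pushed in, m: 0 at rest (its face at x = 45 mm of the stand), 0.024 when its face is level with the front ends of the side blocks, 0.040 at the end of its travel. A spring of 500 N/m pushes it back, so 0.024 means 12 N
- pad_face (a point): middle of the front face of the sprung pad, an upright plywood plate 36 mm wide from z = 15 to 101 mm above the table; the point is 58 mm above the table and moves with the pad
- nozzle_2: small white piping nozzle, a cone 19 mm wide and 33 mm tall, loose, a bystander. Origin: centre of its underside
- nib_bowl: small steel bowl with cocoa nibs, 76 mm wide, 35 mm tall, loose, a bystander. Origin: centre of its underside
- mug_1: green mug, 101 mm tall, loose, a bystander at the back on the left. Origin: centre of its underside
- block_fronts (a point): midpoint between the front ends of the stand's two low side blocks, on the board's top (x = 69 mm in the stand's frame). The blocks lie either side of the pad's path, centred 33 mm left and right of it, 22 mm wide, tops 37 mm above the table
- clear_spot (a point): a patch of bare table 140 mm across, right of the stand, free for putting something down for a moment; the point is its centre on the table top
There are look-alikes about, which are no part of the job. There is more than one size of the wide_jar; the one meant has the size given above.

How it is judged:
On the way, in this order (a step that is already met when the one before it is completed fails the run):
1. the wide jar stands on the coaster, let go (horizontal distance between wide_jar and coaster below 0.019 m and z of wide_jar in the frame of coaster below 0.01 m and angle between wide_jar's own z axis and vertical below 0.1 rad and contact force between the fingers and wide_jar below 0.1 N), for 0.2 s.
2. the slim jar presses the pad level with the side blocks (value of joint pad between 0.016 and 0.032 m and contact force between slim_jar and pad above 7 N), for 0.3 s.
At the end, for the whole second after the job is handed in: Wide jar upright, still, untouched on the coaster (centres within 19 mm). Slim jar gripped, still, upright (0.12 rad), foot at most 7 mm above the board, within 12 mm of the pad's middle, pressing the pad with 7 to 17 N, its face within 8 mm of level with the blocks, through the last second (all of step 2 and horizontal distance between wide_jar and coaster below 0.019 m and z of wide_jar in the frame of coaster below 0.01 m and angle between wide_jar's own z axis and vertical below 0.1 rad and linear speed of each of wide_jar, slim_jar below 0.02 m/s and contact force between the arm and wide_jar below 0.1 N and contact force between slim_jar and pad below 17 N and contact force between the fingers and slim_jar above 2 N and y of slim_jar in the frame of tying_stand between -0.012 and 0.012 m and z of slim_jar in the frame of tying_stand below 0.019 m and angle between slim_jar's own z axis and vertical below 0.12 rad); the arm keeps its last pose, push and grip.
It fails at once if a jar tipped over (angle between any of slim_jar, wide_jar's own z axis and vertical above 0.6 rad).
It fails at once if the pad pushed to the end of its travel (value of joint pad above 0.039 m).
It fails at once if another thing on the table moved away by more than 30 mm (distance of any of nozzle_2, nib_bowl, mug_1 from where it was at the start of the episode above 0.03 m).
It also fails if it takes over 70 s, if anything falls off the work surface, if the arm or the gripper's body presses on something with over 40 N, if the wrist force passes 120 N, or if a joint passes its speed limit or range.

## Working session

There is one attempt and no reset: what is moved stays moved. The work goes in short steps, Python scripts to look and compute and a tool call to move; the robot and the scene stay as the last step left them, time stands still between calls to the robot, and variables do not carry over. Pictures are saved under pics/ and viewed, about 8 in all and at most 12, crops included, and the job is handed in when it is done.

Besides the shell and the picture viewer there is one more tool, called as name(argument=value, ...) on one line, values as JSON. play_rows: Moves the arm, as the interface text tells. Its arguments: {"type":"object","properties":{"deltas":{"type":"array"}},"required":["deltas"]}

```bash
ls; mkdir -p pics; cat > h.py <<'E'
import numpy as np, cv2
from workcell import bot, vision, ticket
def shot(n,fn):
    c=vision.camera(n); cv2.imwrite('pics/'+fn,c['color']); np.savez('pics/'+fn[:-4]+'.npz',K=c['intrinsics'],r=c['rvec'],t=c['tvec']); return c
def ray(fn,u,v,z):
    d=np.load('pics/'+fn+'.npz'); R=cv2.Rodrigues(d['r'].astype(float))[0]; t=d['t'].reshape(3)
    o=-R.T@t; w=R.T@np.linalg.inv(d['K'])@np.array([u,v,1.]); return (o+w*(z-o[2])/w[2]).round(4)
def proj(fn,P):
    d=np.load('pics/'+fn+'.npz'); return cv2.projectPoints(np.array(P,float).reshape(-1,3),d['r'],d['t'],d['K'],None)[0].reshape(-1,2).round(1)
E
python3 - <<'E'
from h import *
shot('scene','sc0.png'); shot('side','si0.png'); shot('wrist','w0.png'); print(bot.get_obs())
for f in ('sc0','si0'):
    d=np.load(f'pics/{f}.npz'); R=cv2.Rodrigues(d['r'])[0]; print(f,-R.T@d['t'].reshape(3), R[2])
E
```

```text
pics
{'clock': 0.15, 'joint_pos': array([ 1.31403082e+00,  2.41242437e-01,  4.05870686e-03,  1.33521838e+00,
       -3.80491487e-05,  1.57079700e+00]), 'joint_vel': array([ 9.60521539e-04, -1.77817225e-03,  2.98952816e-03, -2.64485716e-04,
        3.71718708e-07,  2.01287245e-03]), 'tau': array([ 2.13203980e-04, -3.72633719e+01,  2.52638948e+01,  1.23970181e-02,
       -2.48631068e-05, -3.97569721e-06]), 'eef_pos': array([0.12686739, 0.48314637, 0.23062577]), 'tool_rot': array([ 7.91818553e-01,  6.10755871e-01, -6.24125041e-04,  5.05435397e-04]), 'ft_force': array([ 0.16878774, -0.59857456, -0.72253697]), 'ft_torque': array([-0.01931546, -0.0348279 , -0.0016537 ]), 'grip_width': 0.0854869016932652}
sc0 [-0.1046792  -0.46879919  0.58903569] [ 0.74497013  0.37263956 -0.55331661]
si0 [ 0.60414718 -1.06864435  0.55083265] [-0.0178273   0.89430842 -0.44709577]
```

View pics/sc0.png

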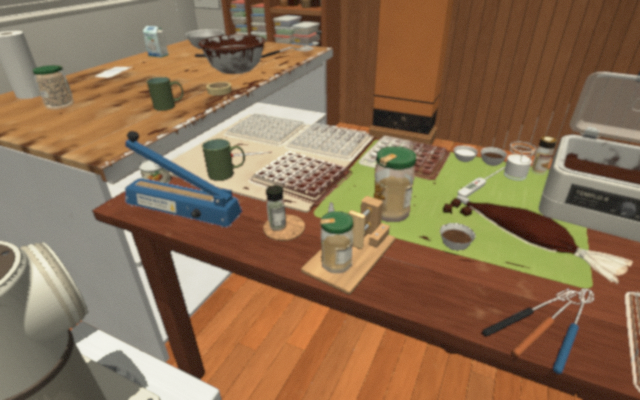

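View pics/si0.png

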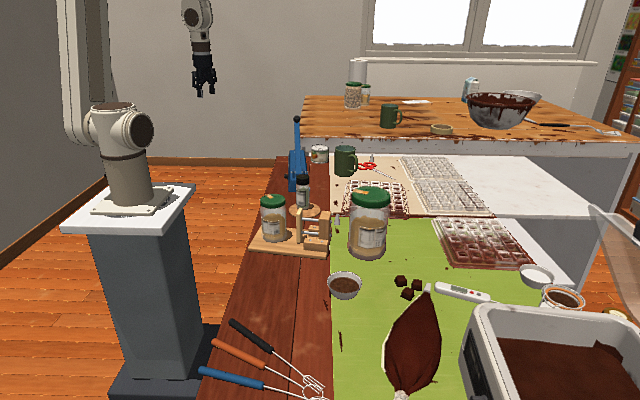

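The scene view shows the slim jar on its coaster at about (276,215), the wide jar on the stand at (337,245), and a bigger look-alike at (395,185). Next I'll enlarge these areas.

```bash
python3 - <<'E'
from h import *
a=cv2.imread('pics/sc0.png')[165:295,240:440]; b=cv2.imread('pics/si0.png')[160:270,235:405]
cv2.imwrite('pics/c1.png',cv2.resize(a,None,fx=4,fy=4,interpolation=cv2.INTER_CUBIC))
cv2.imwrite('pics/c2.png',cv2.resize(b,None,fx=4.5,fy=4.5,interpolation=cv2.INTER_CUBIC))
E
```

```text
(no output)
```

View pics/c1.png

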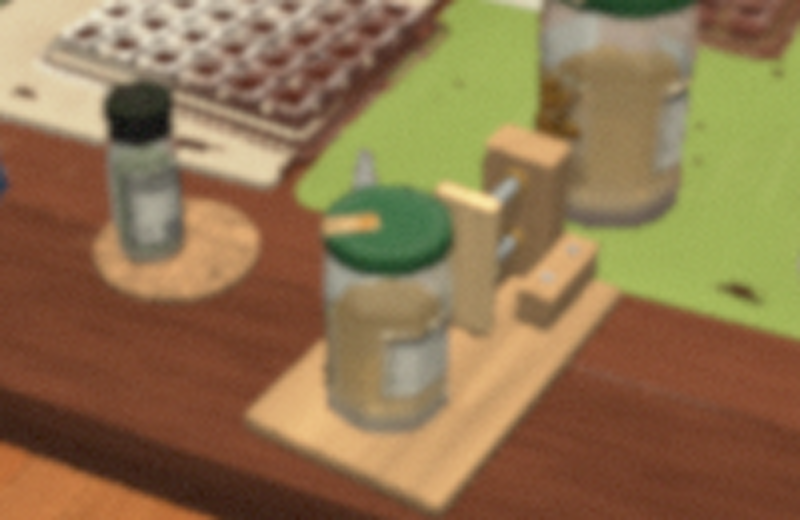

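View pics/c2.png

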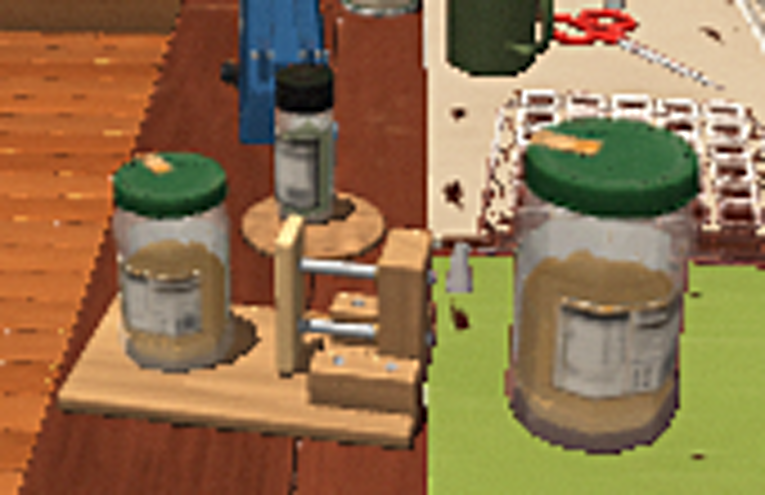

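```bash
python3 - <<'E'
from h import *
S=lambda x,y,z: ray('sc0',240+x/4-.4,165+y/4-.4,z)
D=lambda x,y,z: ray('si0',235+x/4.5-.4,160+y/4.5-.4,z)
print('board sc',S(247,412,.012),S(437,503,.012),S(618,290,.012))
print('board si',D(110,305,.012),D(60,396,.012),D(415,437,.012))
print('coaster',S(177,248,.006),D(314,225,.006))
print('slim top',S(139,96,.111),D(303,75,.111))
print('wide top',S(389,224,.126),D(169,173,.126))
print('pad top front',S(439,187,.101),S(497,212,.101),'si',D(292,215,.101),D(279,232,.101))
print('noz',S(365,185,.0),D(460,285,0),'nozsc top',S(365,150,.033))
print('bowl',ray('si0',345,292,.0),ray('sc0',457,240,.02),'bigjar',ray('si0',370,190,.17))
print('mug',ray('si0',346,150,.1),ray('sc0',217,143,.1))
E
```

```text
board sc [ 0.4366 -0.154   0.012 ] [ 0.4188 -0.2686  0.012 ] [ 0.6163 -0.299   0.012 ]
board si [ 0.4341 -0.1713  0.012 ] [ 0.4214 -0.2727  0.012 ] [ 0.6231 -0.3046  0.012 ]
coaster [ 0.5516 -0.0445  0.006 ] [ 0.5554 -0.0488  0.006 ]
slim top [ 0.5492 -0.0287  0.111 ] [ 0.5473 -0.033   0.111 ]
wide top [ 0.4769 -0.2162  0.126 ] [ 0.4808 -0.2144  0.126 ]
pad top front [ 0.5498 -0.2132  0.101 ] [ 0.5413 -0.2492  0.101 ] si [ 0.5507 -0.215   0.101 ] [ 0.5446 -0.2359  0.101 ]
noz [ 0.6675 -0.1163  0.    ] [ 0.6539 -0.1163  0.    ] nozsc top [ 0.6592 -0.1201  0.033 ]
bowl [ 0.6628 -0.4198  0.    ] [ 0.655  -0.4311  0.02  ] bigjar [ 0.7235 -0.2484  0.17  ]
mug [0.695  0.2483 0.1   ] [0.7104 0.2618 0.1   ]
```

```bash
python3 - <<'E'
from h import *
P=[]
for f in('sc0','si0'):
    d=np.load(f'pics/{f}.npz'); P.append(d['K']@np.hstack([cv2.Rodrigues(d['r'])[0],d['t'].reshape(3,1)]))
X=cv2.triangulatePoints(P[0],P[1],np.array([[133.],[135]]),np.array([[297.],[118]])).ravel(); print('knob',X[:3]/X[3])
X=cv2.triangulatePoints(P[0],P[1],np.array([[237.],[210]]),np.array([[297.],[180]])).ravel(); print('lever low',X[:3]/X[3])
print('whisk', ray('si0',232,322,.01),ray('si0',325,385,.01),ray('sc0',485,332,.01),ray('sc0',562,296,.01))
print('clear', proj('si0',[.5,-.39,0]),proj('sc0',[.5,-.39,0]))
E
```

```text
knob [0.50889373 0.34133606 0.1923567 ]
lever low [0.52256085 0.06704302 0.04788307]
whisk [ 0.4368 -0.5276  0.01  ] [ 0.6179 -0.6596  0.01  ] [ 0.4298 -0.5201  0.01  ] [ 0.5793 -0.6412  0.01  ]
clear [[273.1 281.5]] [[420.2 286.5]]
```

play_rows(deltas=[1,0,0,-0.6,-5.6,1,0,0,-0.6,0,1,0,0,0,0])

```text
clock: 0.52
eef_pos: [0.1266, 0.4821, 0.3024]
tool_rot: [0.76, 0.65, -0.003, 0.002]
ft_force: [-0.2, -0.1, -0.4]
grip_width: 0.0855
```

play_rows(deltas=[1,-0.6,0.65,0,0,1,-0.6,0.65,0,0,1,-0.6,0.65,0,0,1,-0.6,0.65,0,0,1,-0.6,0.65,0,0,1,-0.6,0.65,0,0,1,-0.6,0.65,0,0,1,-0.6,0.65,0,0,1,-0.6,0.65,0,0,1,-0.6,0.65,0,0,1,-0.6,0.65,0,0,1,0,0,0,0])

```text
clock: 2.02
eef_pos: [0.4958, 0.0088, 0.289]
tool_rot: [0.759, 0.651, -0.012, 0.0]
ft_force: [-1.1, 0.6, -0.4]
grip_width: 0.0852
```

```bash
cat >> h.py <<'E'
from scipy.spatial.transform import Rotation as Ro
def to(x,y,z,yaw=81.):
    o=bot.get_obs(); R=Ro.from_quat(o['tool_rot']).as_matrix(); p=o['eef_pos']
    d=R.T@(np.array([x,y,z])-p)/.06; yw=np.degrees(np.arctan2(R[1,0],R[0,0]))
    print('t',round(float(o['clock']),2),'pos',p.round(4),'yaw',yw.round(2),'grip',round(float(o['grip_width']),4),'F',o['ft_force'].round(1),'tilt',R[:,2].round(3),'units',d.round(3),'turn',round(yw-yaw,2))
E
python3 -c "
from h import *
to(.548,-.031,.2)
shot('wrist','w1.png')"
```

```text
t 2.02 pos [0.4958 0.0088 0.289 ] yaw 81.28 grip 0.0852 F [-1.1  0.6 -0.4] tilt [-0.019 -0.016 -1.   ] units [-0.495  0.984  1.477] turn 0.28
```

View pics/w1.png

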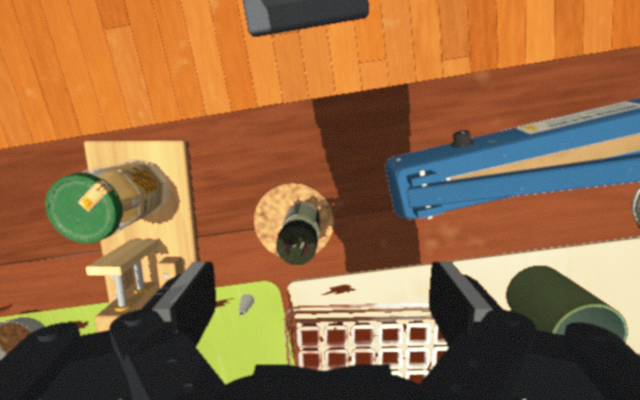

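Wrist view: coaster centre is at about (294,220), slim cap top at (298,242), wide lid at (84,208), board front corners at (85,143) and (186,141), and the pad's top edge runs (88,267)–(142,240).

```bash
python3 - <<'E'
from h import *
W=lambda u,v,z: ray('w1',u,v,z)
print('coaster',W(294,220,.006),'slim',W(298,242,.111),'wide',W(83,208,.126))
print('front',W(85,142,.012),W(186,141,.012),'right?',W(198,265,.012))
to(.548,-.031,.2)
print('slim base sc', proj('sc0',[.548,-.031,.006]))
E
```

```text
coaster [ 0.5519 -0.0416  0.006 ] slim [ 0.5447 -0.0262  0.111 ] wide [ 0.4796 -0.2102  0.126 ]
front [ 0.4199 -0.2682  0.012 ] [ 0.4368 -0.1494  0.012 ] right? [ 0.5914 -0.1726  0.012 ]
t 2.08 pos [0.4947 0.01   0.2891] yaw 81.38 grip 0.0857 F [-0.8  0.6 -0.2] tilt [-0.02  -0.015 -1.   ] units [-0.516  1.006  1.477] turn 0.38
slim base sc [[278.3 226. ]]
```

play_rows(deltas=[1,-0.22,0.5,0.4,0.3,1,-0.22,0.5,0.4,0,1,-0.05,0.05,0.5,0,1,0,0,0.5,0,1,0,0,0.3,0,1,0,0,0,0,1,0,0,0,0])

```text
clock: 2.95
eef_pos: [0.5452, -0.0229, 0.1566]
tool_rot: [0.756, 0.654, -0.014, -0.004]
ft_force: [0.4, -0.3, -0.8]
grip_width: 0.0854
```

```bash
python3 -c "
from h import *
to(.547,-.029,.055)"
```

```text
t 2.95 pos [ 0.5452 -0.0229  0.1566] yaw 81.7 grip 0.0854 F [ 0.4 -0.3 -0.8] tilt [-0.027 -0.013 -1.   ] units [-0.068  0.085  1.693] turn 0.7
```

play_rows(deltas=[1,-0.07,0.09,0,0.6,1,0,0,0.3,0,1,0,0,0.4,0,1,0,0,0.4,0,1,0,0,0.3,0,1,0,0,0.2,0,1,0,0,0.1,0,1,0,0,0,0])

```text
clock: 3.95
eef_pos: [0.5566, -0.0305, 0.0602]
tool_rot: [0.761, 0.649, -0.007, 0.003]
ft_force: [0.2, -0.7, 0.6]
grip_width: 0.0854
```

```bash
python3 -c "
from h import *
to(.547,-.029,.055)
shot('scene','sc1.png');shot('side','si1.png')
a=cv2.imread('pics/sc1.png')[130:250,200:340]; b=cv2.imread('pics/si1.png')[120:240,250:390]
cv2.imwrite('pics/c3.png',np.hstack([cv2.resize(q,(400,343),interpolation=cv2.INTER_CUBIC) for q in(a,b)]))"
```

```text
t 3.95 pos [ 0.5566 -0.0305  0.0602] yaw 80.95 grip 0.0854 F [ 0.2 -0.7  0.6] tilt [-0.008 -0.014 -1.   ] units [ 0.    -0.162  0.088] turn -0.05
```

View pics/c3.png

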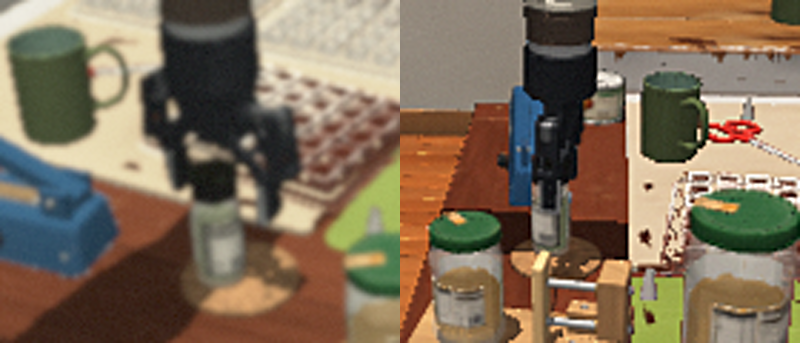

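The jaws straddle the slim jar. I'll correct 10 mm back along tool y and then close.

play_rows(deltas=[1,0,-0.16,0.08,0,1,0,0,0,0,0.3,0,0,0,0,0.2,0,0,0,0,0.1,0,0,0,0,0,0,0,0,0,0,0,0,0,0,0,0,0,0,0,0,0,0,0,0])

```text
clock: 5.18
eef_pos: [0.5479, -0.0287, 0.0574]
tool_rot: [0.761, 0.649, -0.006, 0.004]
ft_force: [-0.3, 0.2, 0.4]
grip_width: 0.0398
```

```bash
python3 -c "
from h import *
to(.547,-.029,.155)"
```

```text
t 5.17 pos [ 0.5479 -0.0287  0.0574] yaw 80.97 grip 0.0398 F [-0.3  0.2  0.4] tilt [-0.004 -0.014 -1.   ] units [-0.031 -0.017 -1.626] turn -0.03
```

play_rows(deltas=[0,0,0,-0.3,0,0,0,0,-0.5,0,0,0,0,-0.6,0,0,0,0,-0.6,0,0,0,0,-0.6,0,0,0,0,-0.4,0,0,0,0,0,0])

```text
clock: 6.05
eef_pos: [0.5465, -0.0264, 0.2388]
tool_rot: [0.761, 0.649, -0.009, 0.002]
ft_force: [0.1, -1.2, -1.5]
grip_width: 0.0401
```

```bash
python3 -c "
from h import *
to(.5,-.39,.2)"
```

```text
t 6.05 pos [ 0.5465 -0.0264  0.2388] yaw 80.95 grip 0.0401 F [ 0.1 -1.2 -1.5] tilt [-0.012 -0.014 -1.   ] units [-6.095  0.195  0.742] turn -0.05
```

play_rows(deltas=[0,-0.3,0,0,0,0,-0.6,0,0,0,0,-0.65,0,0,0,0,-0.65,0,0,0,0,-0.65,0,0,0,0,-0.65,0,0,0,0,-0.65,0,0,0,0,-0.65,0,0,0,0,-0.65,0.1,0,0,0,-0.5,0.1,0,0,0,-0.3,0,0,0,0,0,0,0,0])

```text
clock: 7.55
eef_pos: [0.4809, -0.4174, 0.2202]
tool_rot: [0.762, 0.647, -0.019, -0.015]
ft_force: [0.3, 0.6, -1.3]
grip_width: 0.0395
```

```bash
python3 -c "
from h import *
to(.5,-.39,.06)
shot('wrist','w2.png')"
```

```text
t 7.55 pos [ 0.4809 -0.4174  0.2202] yaw 80.6 grip 0.0395 F [ 0.3  0.6 -1.3] tilt [-0.049 -0.001 -0.999] units [0.526 0.367 2.651] turn -0.4
```

View pics/w2.png

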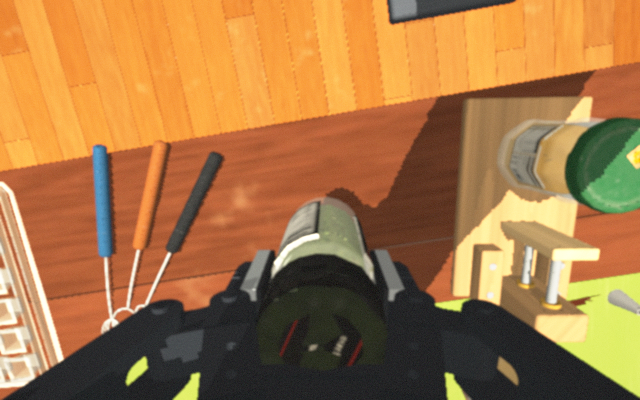

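The table between the whisks and the stand is bare. I'll lower the slim jar there.

play_rows(deltas=[0,0.25,0.18,0.3,-0.4,0,0.27,0.18,0.4,0,0,0,0,0.5,0,0,0,0,0.5,0,0,0,0,0.4,0,0,0,0,0.3,0,0,0,0,0.1,0,0,0,0,0,0])

```text
clock: 8.6
eef_pos: [0.5026, -0.3764, 0.0671]
tool_rot: [0.755, 0.655, -0.017, -0.016]
ft_force: [0.2, -0.8, -0.7]
grip_width: 0.0397
```

```bash
python3 -c "
from h import *
to(.5,-.39,.052)"
```

```text
t 8.6 pos [ 0.5026 -0.3764  0.0671] yaw 81.89 grip 0.0397 F [ 0.2 -0.8 -0.7] tilt [-0.048  0.002 -0.999] units [-0.23   0.002  0.254] turn 0.89
```

play_rows(deltas=[0,-0.15,0,0.1,0.5,0,0,0,0.08,0,0,0,0,0.04,0,0,0,0,0.03,0,0,0,0,0,0])

```text
clock: 9.22
eef_pos: [0.5019, -0.3869, 0.0539]
tool_rot: [0.758, 0.652, -0.017, -0.014]
ft_force: [-1.2, 0.3, -1.6]
grip_width: 0.0402
```

```bash
python3 -c "
from h import *
to(.5,-.39,.052)"
```

```text
t 9.22 pos [ 0.5019 -0.3869  0.0539] yaw 81.35 grip 0.0402 F [-1.2  0.3 -1.6] tilt [-0.044 -0.001 -0.999] units [-0.055 -0.022  0.034] turn 0.35
```

play_rows(deltas=[0,0,0,0.03,0,0,0,0,0.03,0,0,0,0,0,0])

```text
clock: 9.6
eef_pos: [0.5023, -0.3871, 0.0524]
tool_rot: [0.758, 0.652, -0.017, -0.013]
ft_force: [0.1, 0.1, -1.4]
grip_width: 0.0395
```

play_rows(deltas=[0,0,0,0.04,0,0,0,0,0.04,0,0,0,0,0,0])

```text
clock: 9.98
eef_pos: [0.5028, -0.3874, 0.0524]
tool_rot: [0.758, 0.652, -0.016, -0.011]
ft_force: [0.0, 0.3, -1.8]
grip_width: 0.0393
```

play_rows(deltas=[0,0,0,0.07,0,0,0,0,0.07,0,0,0,0,0,0])

```text
clock: 10.35
eef_pos: [0.5037, -0.3878, 0.0527]
tool_rot: [0.758, 0.652, -0.015, -0.008]
ft_force: [0.5, -0.1, -0.9]
grip_width: 0.0396
```

play_rows(deltas=[0.5,0,0,0,0,0.6,0,0,0,0,0.8,0,0,0,0,1,0,0,0,0,1,0,0,0,0,1,0,0,0,0,1,0,0,0,0])

```text
clock: 11.22
eef_pos: [0.5035, -0.3878, 0.0501]
tool_rot: [0.758, 0.652, -0.015, -0.009]
ft_force: [0.4, -0.6, -0.1]
grip_width: 0.0856
```

```bash
python3 -c "
from h import *
to(.5,-.39,.2)
shot('scene','sc2.png');shot('side','si2.png')
a=cv2.imread('pics/sc2.png')[180:320,300:480]; b=cv2.imread('pics/si2.png')[170:310,210:390]
cv2.imwrite('pics/c4.png',np.hstack([cv2.resize(q,(400,311),interpolation=cv2.INTER_CUBIC) for q in(a,b)]))"
```

```text
t 11.22 pos [ 0.5035 -0.3878  0.0501] yaw 81.41 grip 0.0856 F [ 0.4 -0.6 -0.1] tilt [-0.035 -0.006 -0.999] units [-0.074 -0.137 -2.494] turn 0.41
```

View pics/c4.png

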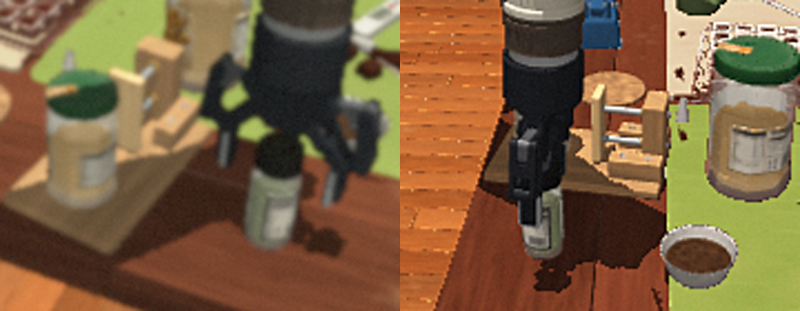

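The slim jar stands upright at the clear spot, released. Lifting and heading for the wide jar.

play_rows(deltas=[1,0,0,-0.3,0,1,0,0,-0.5,0,1,0,0,-0.6,0,1,0,0,-0.6,0,1,0.3,-0.1,-0.4,0,1,0.6,-0.2,0,0,1,0.65,-0.1,0,0,1,0.65,0,0,0,1,0.5,0,0,0,1,0.2,0,0,0,1,0,0,0,0,1,0,0,0,0])

```text
clock: 12.82
eef_pos: [0.5112, -0.2085, 0.1987]
tool_rot: [0.759, 0.651, -0.015, -0.007]
ft_force: [0.6, -0.6, 0.1]
grip_width: 0.0856
```

```bash
python3 -c "
from h import *
to(.479,-.2145,.16)
shot('wrist','w3.png')
print(proj('w3',[[.479,-.2145,.126],[.5035,-.3878,.105]]))"
```

```text
t 12.82 pos [ 0.5112 -0.2085  0.1987] yaw 81.24 grip 0.0856 F [ 0.6 -0.6  0.1] tilt [-0.032 -0.008 -0.999] units [-0.173 -0.496  0.662] turn 0.24
[[307.1 172.3]
 [ 73.  238.7]]
```

View pics/w3.png

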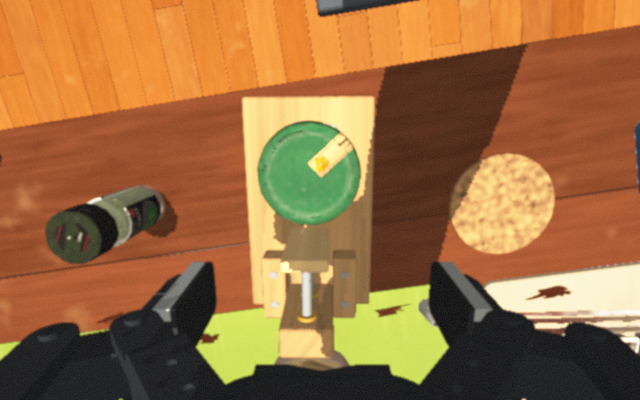

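Lid centre at (309,173) agrees with my estimate. Coaster (502,203), board corners (243,98),(375,97),(257,305),(371,303), slim cap (74,239).

```bash
python3 - <<'E'
from h import *
W=lambda u,v,z: ray('w3',u,v,z)
c=[W(243,98,.012),W(375,97,.012),W(371,303,.012)]; print(c)
f=(c[0]+c[1])/2; a=np.arctan2(c[1][1]-c[0][1],c[1][0]-c[0][0]); b=np.arctan2(*(c[2]-c[1])[1::-1]); print(f,np.degrees([a-np.pi/2,b]))
print('coaster',W(502,203,.006),'lid',W(309,173,.126),'slim',W(74,239,.105))
E
```

```text
[array([ 0.4198, -0.269 ,  0.012 ]), array([ 0.4369, -0.1529,  0.012 ]), array([ 0.6359, -0.1806,  0.012 ])]
[ 0.42835 -0.21095  0.012  ] [-8.37867251 -7.92442401]
coaster [ 0.5524 -0.0431  0.006 ] lid [ 0.4796 -0.2134  0.126 ] slim [ 0.5038 -0.3872  0.105 ]
```

play_rows(deltas=[1,-0.1,-0.25,0.2,0.2,1,-0.07,-0.25,0.4,0,1,0,0,0,0,1,0,0,0,0])

```text
clock: 13.38
eef_pos: [0.479, -0.2186, 0.1637]
tool_rot: [0.762, 0.647, -0.014, -0.006]
ft_force: [0.2, -0.6, 0.6]
grip_width: 0.0853
```

```bash
python3 -c "
from h import *
to(.479,-.2135,.07)"
```

```text
t 13.38 pos [ 0.479  -0.2186  0.1637] yaw 80.7 grip 0.0853 F [ 0.2 -0.6  0.6] tilt [-0.03  -0.009 -1.   ] units [0.106 0.029 1.56 ] turn -0.3
```

play_rows(deltas=[1,0.1,0.03,0,-0.5,1,0,0,0.1,0,1,0,0,0,0])

```text
clock: 13.75
eef_pos: [0.4842, -0.2133, 0.1589]
tool_rot: [0.759, 0.651, -0.013, -0.004]
ft_force: [0.1, -1.1, -0.4]
grip_width: 0.0851
```

```bash
python3 -c "
from h import *
to(.4795,-.2135,.07,81.5)"
```

```text
t 13.75 pos [ 0.4842 -0.2133  0.1589] yaw 81.26 grip 0.0851 F [ 0.1 -1.1 -0.4] tilt [-0.026 -0.011 -1.   ] units [ 0.006 -0.042  1.484] turn -0.24
```

play_rows(deltas=[1,0,-0.04,0.2,0,1,0,0,0.3,0,1,0,0,0.3,0,1,0,0,0.3,0,1,0,0,0.2,0,1,0,0,0.1,0,1,0,0,0,0])

```text
clock: 14.62
eef_pos: [0.4782, -0.213, 0.0697]
tool_rot: [0.759, 0.651, -0.014, -0.005]
ft_force: [-0.2, 0.7, -0.6]
grip_width: 0.0855
```

```bash
python3 -c "
from h import *
to(.4795,-.2135,.07,81.5)"
```

```text
t 14.62 pos [ 0.4782 -0.213   0.0697] yaw 81.3 grip 0.0855 F [-0.2  0.7 -0.6] tilt [-0.028 -0.01  -1.   ] units [-0.004  0.022 -0.006] turn -0.2
```

play_rows(deltas=[0.8,0,0,0,0,0.7,0,0,0,0,0.6,0,0,0,0,0.4,0,0,0,0,0.2,0,0,0,0,0,0,0,0,0,0,0,0,0,0,0,0,0,-0.1,0,0,0,0,-0.3,0,0,0,0,-0.4,0,0,0,0,-0.3,0,0,0,0,0,0])

```text
clock: 16.12
eef_pos: [0.4791, -0.2118, 0.1373]
tool_rot: [0.759, 0.651, -0.014, -0.007]
ft_force: [0.0, -0.2, -4.8]
grip_width: 0.0643
```

```bash
python3 -c "
from h import *
to(.552,-.044,.12,81.5)"
```

```text
t 16.12 pos [ 0.4791 -0.2118  0.1373] yaw 81.31 grip 0.0643 F [ 0.  -0.2 -4.8] tilt [-0.03  -0.009 -0.999] units [2.952 0.786 0.227] turn -0.19
```

play_rows(deltas=[0,0.2,0,0,0,0,0.4,0,0,0,0,0.5,0,0,0,0,0.5,0.15,0,0,0,0.5,0.3,0,0,0,0.4,0.25,0,0,0,0.2,0.1,0,0,0,0,0,0,0,0,0,0,0,0])

```text
clock: 17.25
eef_pos: [0.5454, -0.0491, 0.124]
tool_rot: [0.758, 0.652, -0.02, -0.014]
ft_force: [0.0, -1.1, -4.6]
grip_width: 0.0647
```

```bash
python3 -c "
from h import *
to(.552,-.044,.08,81.5)"
```

```text
t 17.25 pos [ 0.5454 -0.0491  0.124 ] yaw 81.36 grip 0.0647 F [ 0.  -1.1 -4.6] tilt [-0.049 -0.004 -0.999] units [0.109 0.131 0.726] turn -0.14
```

play_rows(deltas=[0,0.11,0.14,0.1,0,0,0,0,0.3,0,0,0,0,0.3,0,0,0,0,0.15,0,0,0,0,0,0])

```text
clock: 17.88
eef_pos: [0.5531, -0.0466, 0.0708]
tool_rot: [0.76, 0.649, -0.019, -0.014]
ft_force: [0.1, -0.0, -4.1]
grip_width: 0.0644
```

```bash
python3 -c "
from h import *
to(.552,-.044,.065,81.5)"
```

```text
t 17.88 pos [ 0.5531 -0.0466  0.0708] yaw 81.03 grip 0.0644 F [ 0.1 -0.  -4.1] tilt [-0.047 -0.004 -0.999] units [ 0.041 -0.02   0.098] turn -0.47
```

play_rows(deltas=[0,0.04,-0.02,0.06,0,0,0,0,0.06,0,0,0,0,0.04,0,0,0,0,0.04,0,0,0,0,0,0])

```text
clock: 18.5
eef_pos: [0.5533, -0.0439, 0.0665]
tool_rot: [0.76, 0.649, -0.017, -0.011]
ft_force: [0.2, 0.2, -4.6]
grip_width: 0.0642
```

```bash
python3 -c "
from h import *
to(.552,-.044,.064,81.5)"
```

```text
t 18.5 pos [ 0.5533 -0.0439  0.0665] yaw 81.03 grip 0.0642 F [ 0.2  0.2 -4.6] tilt [-0.04  -0.005 -0.999] units [-0.005 -0.019  0.042] turn -0.47
```

play_rows(deltas=[0,0,-0.02,0.05,0,0,0,0,0.05,0,0,0,0,0.05,0,0,0,0,0,0])

```text
clock: 19.0
eef_pos: [0.5536, -0.0437, 0.0659]
tool_rot: [0.76, 0.649, -0.014, -0.008]
ft_force: [0.3, 0.1, -4.6]
grip_width: 0.0645
```

```bash
python3 -c "
from h import *
to(.552,-.044,.064,81.5)"
```

```text
t 19.0 pos [ 0.5536 -0.0437  0.0659] yaw 81.03 grip 0.0645 F [ 0.3  0.1 -4.6] tilt [-0.032 -0.006 -0.999] units [-0.009 -0.025  0.033] turn -0.47
```

play_rows(deltas=[0,0,-0.03,0.09,0,0,0,0,0,0])

```text
clock: 19.25
eef_pos: [0.5544, -0.0436, 0.0657]
tool_rot: [0.76, 0.65, -0.011, -0.005]
ft_force: [-0.3, -0.2, -4.9]
grip_width: 0.0643
```

play_rows(deltas=[0,0,0,0.09,0,0,0,0,0,0])

```text
clock: 19.5
eef_pos: [0.5557, -0.0436, 0.0655]
tool_rot: [0.76, 0.65, -0.01, -0.003]
ft_force: [0.6, 0.0, -4.7]
grip_width: 0.0647
```

```bash
python3 -c "
from h import *
to(.552,-.044,.064,81.5)"
```

```text
t 19.5 pos [ 0.5557 -0.0436  0.0655] yaw 81.04 grip 0.0647 F [ 0.6  0.  -4.7] tilt [-0.019 -0.007 -1.   ] units [-0.016 -0.059  0.026] turn -0.46
```

```bash
python3 -c "
from h import *
o=bot.get_obs(); print(o['joint_pos'].round(3),o['tau'].round(2),o['ft_force'],o['ft_torque'].round(2))
shot('scene','sc3.png');shot('side','si3.png')
a=cv2.imread('pics/sc3.png')[150:260,220:340]; b=cv2.imread('pics/si3.png')[130:240,250:370]
cv2.imwrite('pics/c5.png',np.hstack([cv2.resize(q,(400,367),interpolation=cv2.INTER_CUBIC) for q in(a,b)]))"
```

```text
[-0.074  0.489 -0.085  1.015 -0.009  0.083] [ 1.000e-02 -4.891e+01  2.369e+01  3.800e-01 -4.000e-02  0.000e+00] [ 0.5747779   0.02190296 -4.73362268] [-0.02 -0.05 -0.01]
```

View pics/c5.png

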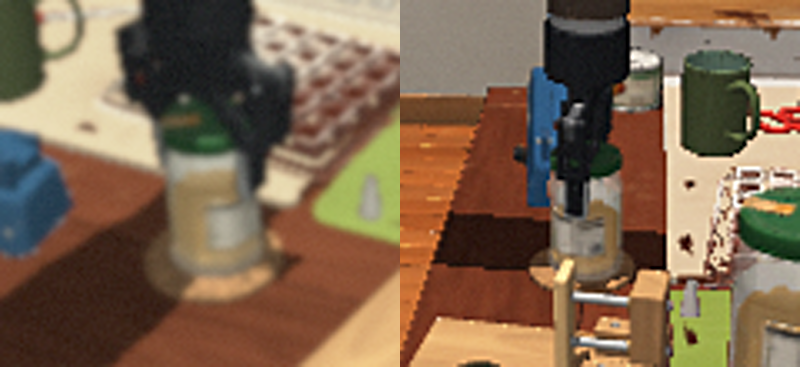

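play_rows(deltas=[0,0,-0.05,0.14,0,0,0,0,0,0])

```text
clock: 19.85
eef_pos: [0.5572, -0.0436, 0.0662]
tool_rot: [0.76, 0.65, -0.005, 0.001]
ft_force: [-0.7, -0.0, -4.6]
grip_width: 0.0647
```

```bash
python3 -c "
from h import *
to(.552,-.044,.064,81.5)
o=bot.get_obs(); print(o['joint_pos'].round(4),o['tau'].round(2))"
```

```text
t 19.85 pos [ 0.5572 -0.0436  0.0662] yaw 81.04 grip 0.0647 F [-0.7 -0.  -4.6] tilt [-0.007 -0.009 -1.   ] units [-0.02  -0.085  0.037] turn -0.46
[-0.0731  0.4824 -0.0942  1.0002 -0.0091  0.0834] [ -0.   -49.29  24.19   0.21  -0.05   0.  ]
```

play_rows(deltas=[0,0,-0.06,0.1,0])

```text
clock: 19.98
eef_pos: [0.5589, -0.0436, 0.0648]
tool_rot: [0.76, 0.65, -0.001, 0.006]
ft_force: [-1.9, -2.1, 41.0]
grip_width: 0.0649
```

```bash
python3 -c "
from h import *
to(.552,-.044,.064,81.5)
o=bot.get_obs(); print(o['joint_pos'].round(4),o['tau'].round(2))"
```

```text
t 19.98 pos [ 0.5589 -0.0436  0.0648] yaw 81.04 grip 0.0649 F [-1.9 -2.1 41. ] tilt [ 0.005 -0.01  -1.   ] units [-0.024 -0.113  0.013] turn -0.46
[-0.0728  0.4784 -0.1051  0.9812 -0.0094  0.0836] [  0.26 -22.76  10.36  -1.04   0.16   0.09]
```

Reading the force during a pushing row, not after a zero row, shows contact: the jar is standing on the coaster. Releasing.

play_rows(deltas=[0,0,0,0,0,0.8,0,0,0,0,0.9,0,0,0,0,1,0,0,0,0,1,0,0,0,0,1,0,0,0,0])

```text
clock: 20.72
eef_pos: [0.5578, -0.0435, 0.0609]
tool_rot: [0.76, 0.65, -0.003, 0.004]
ft_force: [0.3, -0.8, -1.0]
grip_width: 0.0851
```

```bash
python3 -c "
from h import *
to(.552,-.044,.22,81.5)"
```

```text
t 20.73 pos [ 0.5578 -0.0435  0.0609] yaw 81.03 grip 0.0851 F [ 0.3 -0.8 -1. ] tilt [ 0.001 -0.009 -1.   ] units [-0.047 -0.088 -2.651] turn -0.47
```

play_rows(deltas=[1,0,0,-0.2,0,1,0,0,-0.4,0,1,0,0,-0.5,0,1,0,0,-0.6,0,1,0,0,-0.6,0,1,0,0,-0.4,0,1,0,0,-0.1,0,1,0,0,0,0])

```text
clock: 21.72
eef_pos: [0.5578, -0.0419, 0.2395]
tool_rot: [0.76, 0.65, -0.001, 0.006]
ft_force: [-0.5, -0.2, -0.8]
grip_width: 0.0853
```

```bash
python3 -c "
from h import *
to(.5037,-.3873,.22,81.7)
shot('wrist','w4.png')"
```

```text
t 21.73 pos [ 0.5578 -0.0419  0.2395] yaw 81.04 grip 0.0853 F [-0.5 -0.2 -0.8] tilt [ 0.006 -0.01  -1.   ] units [-5.824e+00  3.000e-03  3.760e-01] turn -0.66
```

View pics/w4.png

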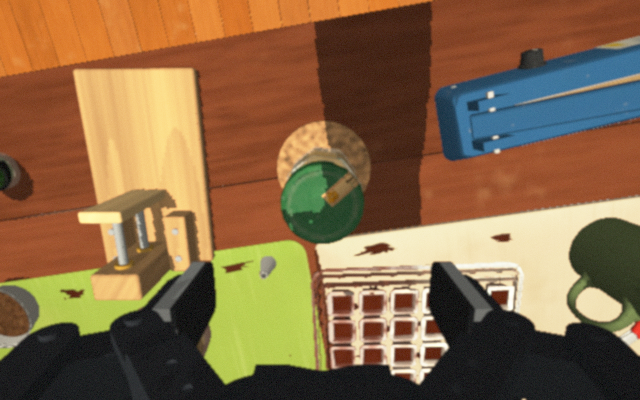

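Wide jar upright: lid centre (322,202), coaster centre (324,167).

```bash
python3 - <<'E'
from h import *
print('lid',ray('w4',322,202,.12),'coaster',ray('w4',324,167,.006))
a,b=ray('w4',75,70,.012),ray('w4',198,70,.012); print(a,b,(a+b)/2)
E
```

```text
lid [ 0.5603 -0.0442  0.12  ] coaster [ 0.5527 -0.042   0.006 ]
[ 0.4199 -0.2673  0.012 ] [ 0.4388 -0.1483  0.012 ] [ 0.42935 -0.2078   0.012  ]
```

play_rows(deltas=[1,-0.3,0,0,-0.6,1,-0.6,0,0,0,1,-0.6,0,0,0,1,-0.6,0,0,0,1,-0.6,0,0,0,1,-0.6,0,0,0,1,-0.6,0,0,0,1,-0.6,0,0,0,1,-0.6,0,0,0,1,-0.4,0,0,0,1,-0.2,0,0,0,1,0,0,0,0])

```text
clock: 23.28
eef_pos: [0.4989, -0.3863, 0.2203]
tool_rot: [0.756, 0.655, -0.008, -0.011]
ft_force: [0.3, -0.4, 0.2]
grip_width: 0.0854
```

```bash
python3 -c "
from h import *
to(.5037,-.3873,.16,81.7)"
```

```text
t 23.27 pos [ 0.4989 -0.3863  0.2203] yaw 81.81 grip 0.0854 F [ 0.3 -0.4  0.2] tilt [-0.027  0.006 -1.   ] units [-0.007  0.109  1.002] turn 0.11
```

play_rows(deltas=[1,0,0.11,0.3,0,1,0,0,0.5,0,1,0,0,0.5,0,1,0,0,0.5,0,1,0,0,0.4,0,1,0,0,0.3,0,1,0,0,0.1,0,1,0,0,0,0])

```text
clock: 24.28
eef_pos: [0.5039, -0.3743, 0.0514]
tool_rot: [0.751, 0.66, -0.008, -0.015]
ft_force: [-0.3, 0.4, 0.4]
grip_width: 0.0854
```

```bash
python3 -c "
from h import *
to(.5037,-.3873,.055,81.7)"
```

```text
t 24.27 pos [ 0.5039 -0.3743  0.0514] yaw 82.56 grip 0.0854 F [-0.3  0.4  0.4] tilt [-0.031  0.013 -0.999] units [-0.215  0.023 -0.063] turn 0.86
```

play_rows(deltas=[1,-0.2,0.02,-0.06,0.8,1,0,0,0,0,0.5,0,0,0,0,0.3,0,0,0,0,0.2,0,0,0,0,0,0,0,0,0,0,0,0,0,0,0,0,0,0,0,0,0,0,0,0])

```text
clock: 25.4
eef_pos: [0.5056, -0.3885, 0.0584]
tool_rot: [0.756, 0.654, -0.007, -0.012]
ft_force: [0.0, -0.5, -1.0]
grip_width: 0.0396
```

```bash
python3 -c "
from h import *
to(.5037,-.3873,.055,81.7)"
```

```text
t 25.4 pos [ 0.5056 -0.3885  0.0584] yaw 81.71 grip 0.0396 F [ 0.  -0.5 -1. ] tilt [-0.026  0.009 -1.   ] units [ 0.016 -0.033  0.057] turn 0.01
```

play_rows(deltas=[0,0,0,-0.3,0,0,0,0,-0.4,0,0,0,0,-0.2,0,0,0.2,0,0,0,0,0.45,0,0,0,0,0.55,0,0,0,0,0.55,0,0,0,0,0.5,0,0,0,0,0.3,0,0,0,0,0.1,0,0,0,0,0,0,0,0])

```text
clock: 26.78
eef_pos: [0.5256, -0.2206, 0.106]
tool_rot: [0.756, 0.654, -0.009, -0.02]
ft_force: [-0.2, -0.9, -1.4]
grip_width: 0.0397
```

```bash
python3 -c "
from h import *
to(.5047,-.2216,.075,81.7)"
```

```text
t 26.77 pos [ 0.5256 -0.2206  0.106 ] yaw 81.74 grip 0.0397 F [-0.2 -0.9 -1.4] tilt [-0.04   0.018 -0.999] units [-0.072 -0.32   0.529] turn 0.04
```

play_rows(deltas=[0,-0.07,-0.3,0,0,0,0,0,0.2,0,0,0,0,0.25,0,0,0,0,0,0])

```text
clock: 27.28
eef_pos: [0.5062, -0.2248, 0.0772]
tool_rot: [0.757, 0.653, -0.009, -0.019]
ft_force: [0.3, 0.6, -1.8]
grip_width: 0.04
```

```bash
python3 -c "
from h import *
to(.5047,-.2216,.0705,81.7)"
```

```text
t 27.27 pos [ 0.5062 -0.2248  0.0772] yaw 81.51 grip 0.04 F [ 0.3  0.6 -1.8] tilt [-0.039  0.017 -0.999] units [ 0.048 -0.027  0.114] turn -0.19
```

play_rows(deltas=[0,0.05,0,0.07,0,0,0,0,0,0])

```text
clock: 27.52
eef_pos: [0.5069, -0.2218, 0.0723]
tool_rot: [0.757, 0.653, -0.009, -0.019]
ft_force: [-0.5, -0.2, -1.2]
grip_width: 0.0398
```

play_rows(deltas=[0,0,0.15,0,0,0,0,0.15,0,0])

```text
clock: 27.78
eef_pos: [0.5261, -0.2246, 0.0722]
tool_rot: [0.757, 0.653, -0.009, -0.019]
ft_force: [-0.2, -1.2, -1.2]
grip_width: 0.0396
```

```bash
cat >> h.py <<'E'
def st(): # TCP in stand frame, push force
    o=bot.get_obs(); a=np.radians(-8.3); A=np.array([[np.cos(a),np.sin(a)],[-np.sin(a),np.cos(a)]])
    print('stand',(A@(o['eef_pos'][:2]-[.5027,-.2213])).round(4),'push',(A@o['ft_force'][:2]).round(2))
E
python3 -c "
from h import *
to(.5047,-.2216,.0715,81.7);st()"
```

```text
t 27.77 pos [ 0.5261 -0.2246  0.0722] yaw 81.51 grip 0.0396 F [-0.2 -1.2 -1.2] tilt [-0.038  0.017 -0.999] units [-0.004 -0.36   0.027] turn -0.19
stand [0.0236 0.0001] push [-0.03 -1.21]
```

play_rows(deltas=[0,0,0.1,0,0,0,0,0.1,0,0])

```text
clock: 28.02
eef_pos: [0.538, -0.2263, 0.072]
tool_rot: [0.757, 0.653, -0.01, -0.019]
ft_force: [-5.0, 1.8, 2.1]
grip_width: 0.0396
```

```bash
python3 -c "
from h import *
to(.5047,-.2216,.0715,81.7);st()"
```

```text
t 28.02 pos [ 0.538  -0.2263  0.072 ] yaw 81.53 grip 0.0396 F [-5.   1.8  2.1] tilt [-0.04   0.017 -0.999] units [-0.004 -0.56   0.031] turn -0.17
stand [0.0357 0.0001] push [-5.21  1.07]
```

play_rows(deltas=[0,0,0.1,0,0])

```text
clock: 28.15
eef_pos: [0.5425, -0.227, 0.0717]
tool_rot: [0.757, 0.653, -0.011, -0.021]
ft_force: [-7.2, 0.9, 4.0]
grip_width: 0.0399
```

```bash
python3 -c "
from h import *
to(.5047,-.2216,.0715,81.7);st()"
```

```text
t 28.15 pos [ 0.5425 -0.227   0.0717] yaw 81.51 grip 0.0399 F [-7.2  0.9  4. ] tilt [-0.044  0.017 -0.999] units [-0.004 -0.636  0.032] turn -0.19
stand [0.0402 0.0001] push [-7.25 -0.19]
```

play_rows(deltas=[0,0,0.1,-0.02,0])

```text
clock: 28.28
eef_pos: [0.5457, -0.2274, 0.0719]
tool_rot: [0.757, 0.652, -0.013, -0.023]
ft_force: [-9.0, -0.2, 0.1]
grip_width: 0.0396
```

```bash
python3 -c "
from h import *
to(.5047,-.2216,.0715,81.7);st()"
```

```text
t 28.27 pos [ 0.5457 -0.2274  0.0719] yaw 81.48 grip 0.0396 F [-9.  -0.2  0.1] tilt [-0.05   0.018 -0.999] units [-0.006 -0.689  0.044] turn -0.22
stand [0.0434 0.0002] push [-8.93 -1.47]
```

play_rows(deltas=[0,0,0.09,-0.01,0])

```text
clock: 28.4
eef_pos: [0.548, -0.2278, 0.0719]
tool_rot: [0.757, 0.652, -0.015, -0.026]
ft_force: [-9.9, 1.3, 6.4]
grip_width: 0.0396
```

```bash
python3 -c "
from h import *
to(.5047,-.2216,.0715,81.7);st()"
```

```text
t 28.4 pos [ 0.548  -0.2278  0.0719] yaw 81.44 grip 0.0396 F [-9.9  1.3  6.4] tilt [-0.057  0.02  -0.998] units [-0.006 -0.727  0.05 ] turn -0.26
stand [0.0457 0.0001] push [-10.01  -0.15]
```

play_rows(deltas=[0,0,0.11,-0.01,0])

```text
clock: 28.52
eef_pos: [0.5509, -0.2282, 0.072]
tool_rot: [0.758, 0.652, -0.018, -0.029]
ft_force: [-11.5, 1.2, 7.7]
grip_width: 0.0399
```

```bash
python3 -c "
from h import *
to(.5047,-.2216,.0715,81.7);st()
shot('side','si5.png');shot('scene','sc5.png');shot('side','si6.png'); st()"
```

```text
t 28.52 pos [ 0.5509 -0.2282  0.072 ] yaw 81.4 grip 0.0399 F [-11.5   1.2   7.7] tilt [-0.065  0.021 -0.998] units [-0.006 -0.775  0.061] turn -0.3
stand [0.0487 0.0001] push [-11.52  -0.51]
stand [0.0486 0.0002] push [-11.22  -0.  ]
```

```bash
python3 -c "
from h import *
a=cv2.imread('pics/sc5.png')[170:290,240:390]; b=cv2.imread('pics/si6.png')[140:260,230:380]
cv2.imwrite('pics/c6.png',np.vstack([cv2.resize(q,(700,300) if 0 else (375,300),interpolation=cv2.INTER_CUBIC) for q in(a,)]+[cv2.resize(b,(375,300),interpolation=cv2.INTER_CUBIC)]))
cv2.imwrite('pics/c6.png',np.hstack([cv2.resize(q,(400,320),interpolation=cv2.INTER_CUBIC) for q in(a,b)])); print(bot.get_obs()['clock']); st()"
```

```text
28.675
stand [0.0486 0.0002] push [-11.22  -0.  ]
```

View pics/c6.png

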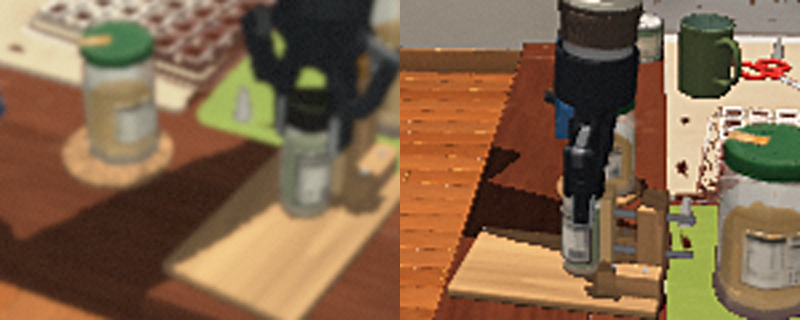

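The slim jar is upright against the pad, whose face is level with the block fronts, and the wide jar is on the coaster. I'll hold a little longer without new rows, check, and hand in.

```bash
python3 -c "
from h import *
for i in range(4):
    for j in range(4): vision.camera('side')
    st()
to(.5,-.2,.07,81.7)
o=bot.get_obs(); a=np.radians(-8.3)
p=-(np.cos(a)*o['ft_force'][0]+np.sin(a)*o['ft_force'][1])
if 9.5<p<14.5: print('done',ticket.job_done())"
```

```text
stand [0.0484 0.0001] push [-11.59   0.33]
stand [0.0484 0.0001] push [-11.69  -0.23]
stand [0.0484 0.0002] push [-11.77  -0.11]
stand [0.0484 0.0001] push [-10.65  -0.47]
t 29.48 pos [ 0.5506 -0.2281  0.0719] yaw 81.4 grip 0.0396 F [-10.6   1.1   5.9] tilt [-0.065  0.021 -0.998] units [ 0.337 -0.899  0.097] turn -0.3
the job is handed in; nothing more can be done
done None
```

I swapped the two jars and handed the job in at 29.5 s, with the gripper still pressing the slim jar against the pad. The hand-in reports no verdict.

**How I did it:** I parked the slim jar on the clear patch, moved the wide jar to the coaster and let go, then set the slim jar in front of the pad and pressed it in.

**Last checks:**
- **Wide jar:** upright and let go, about 8 mm from the coaster's centre (the limit is 19 mm).
- **Press:** steady at 10.6 to 11.8 N for about 0.8 s. I estimate the pad was pushed in about 23 mm, from the arm's position and the spring rate. In the last picture the pad's face looks about level with the block fronts.
- **Slim jar:** the gripper was within about 1 mm of the pad's midline. The gripper leaned about 0.04 rad more than when it took the jar, so the jar may lean that much (the limit is 0.12 rad).
- **Other things on the table:** the moves kept clear of them, but I did not measure their final positions.

**What disagreed or is uncertain:**
- **Hidden contact:** force readings taken after a row without motion did not show contact. The wide jar was therefore pressed briefly onto the coaster, with a wrist force of about 41 N, before I noticed and let go. The 40 N limit covers the arm or the gripper's body; the force there came through the gripped jar.
- **Upward force:** 6 to 8 N on the tool during the press suggests the slim jar's foot was also resting on the board.

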